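# Seat a notched bracket blank in a keyed spring nest

## Task

Pick up the bracket blank by its post and load it into the round nest of the welding fixture. The ring's brass key only lets the blank down when the wide notch is over it, and nobody noted at which angle the ring was clamped, so feel for it: rest the blank on the key with light pressure and turn it until it drops over the key. Then press it down until the spring nest visibly gives, let go and leave the blank sitting fully home and level; never push on the fixture harder than about 30 N, and leave the gas nozzle and the clamping bolt alone.

Things in the scene. Friction and masses are not known exactly. Their poses are not given: they have to be found in the camera images.
- blank_center (a point): Bracket blank, loose, about 0.35 kg, 69 mm high: bright steel round foot (80 mm across, 14 mm thick) with a dark upright post on its centre, 24 mm (along the blank's x) by 36 mm (y), 55 mm tall. This point is on the axis, 34.5 mm above the underside; x points to the wide notch, z up along the post.
- wide_notch (a point): Middle of the wide notch in the rim of the blank's foot, 36 mm from the blank's axis on its +x side, 7 mm above the underside. The notch goes through the foot's thickness, 8 mm deep radially, about 16 mm wide at the rim and 11 mm at its bottom. The narrow notch opposite (7 mm) is too narrow for the key.
- fixture: Welding fixture, fixed to the cart: grey base plate 140 x 140 x 12 mm with the round spring nest on top. Origin at the centre of its underside, on the nest's axis; x points to the yellow index mark on the plate, z up.
- ring_mouth (a point): Centre of the mouth of the pocket, level with the aluminium indexing ring's top, 46 mm above the fixture's underside when the nest is up. The ring is 112 mm outside, bore 84 mm, pocket 18 mm deep, mouth chamfered 3 mm. The ring is clamped and does not turn. Its angle is unknown: these axes are the fixture's, not the ring's.
- nest_floor (a point): Centre of the pocket's floor, 28 mm above the fixture's underside with the nest up; sinks with the nest; axes as the fixture's. A brass key (9 mm wide, 8 mm high from this floor, reaching 8 mm in from the bore) is fixed in the ring, anywhere within 0.38 rad either side of +x. The foot drops over it when the wide notch is within about 0.04 rad; until then it stands 8 mm high.
- nest (a joint): How far the nest is pressed down on its springs, m: 0 up (as it rests, also with the blank in it), 0.008 at the lower stop. It starts to give at a load of 7.5 N (the blank's weight of about 3.5 N included) and takes 1.5 N more for each mm, 19.5 N at the stop.
- nozzle: A copper-coloured conical gas nozzle, 25 mm across, 58 mm tall, standing near the fixture; origin at the centre of its underside. To be left alone.
- clamp_bolt: A steel clamping bolt with a black knurled head, 30 mm across, 56 mm tall, standing near the fixture; origin at the centre of its underside. To be left alone.

How it is judged:
By the outcome, as a careful person would: the job done as asked, in the order asked, and still so for the second after the job is handed in, with the robot touching nothing.
It also fails if it takes over 69 s, if anything falls off the work surface, if the arm or the gripper's body presses on something with over 40 N, if the wrist force passes 120 N, or if a joint passes its speed limit or range.

## Robot

A 6-joint arm with a two-finger parallel gripper is mounted at the origin on a cart in front of the work surface, level with it; the furniture and walls round the work are solid. World frame = base frame: x ahead of the robot, y to its left, z up, the work surface at z = 0. Lengths are in mm, angles in degrees, forces in N, time in s.
With the tool pointing down it reaches from about 425 to 925 mm from the base axis. Payload 12.5 kg.
Tool frame: the origin (TCP) lies at the very end of the fingers, on their centre line; the grasp point (between the pads) lies 19 mm behind it; y points along the fingers, z is the direction in which the jaws open and shut, and the axes are right-handed (so a half turn about y gives the same grasp; the last joint's range is limited). The gripper opens to 85 mm and grips with 20 to 120 N. Pads are 22 mm wide; open, the fingers measure 114 mm over their backs; the gripper's body (76 mm by 85 mm) begins 54 mm behind the grasp point. The pads swing forward as they close: fully open they stand 13 mm farther back than shut.
Start: joints at [-77.842, 28.126, 89.318, -0, 62.55, -6.05], TCP at [195.321, -593.712, 231.327] pointing down, gripper open.
Joint ranges: [-177.58, 177.58], [-47.91, 125.51], [2.72, 160], [-65.01, 245.01], [3.68, 167.84], [-153.87, 153.87]. Speed limits (degrees/s): [127.2, 127.2, 159.86, 180, 180, 180].

## Interface

Orientations are given as a 3x3 rotation matrix whose columns are the frame's x, y, z axes.
In Python, from workcell import get_obs, grab_frame, sign_off, look_for gives the robot as it stands.
- The arm moves only by the tool servo_tool, never from a script. Its argument "plan" is a list of rows, each a list of 6 numbers: the shift along the tool's x, y, z in cm, then the turn, a rotation vector about the tool's x, y, z in rad. In form: [[tx, ty, tz, wx, wy, wz], ...]. A call has 1 to 20 rows; each row shifts and turns the commanded pose from where the row before left it, along the tool's axes as they then stand; what a row does not reach is not made up. A row lasts 1/8 s, in which the tool goes at most 62.5 mm and 10.7 degrees, less where a joint would pass 70% of its speed; a pose out of reach is approached as far as the arm can. A call is refused whole if a number of a shift passes 6.25 or a number of a turn 0.188, either way. A call with a gripper value outside its range is refused whole. "gripper" is the closure, from -1 (fully open) to 1 (shut), set as the call begins (left out, the last holds). The fingers move at their own pace and stop on an object; the grip force is fixed at half the most. Time passes only in rows, so rows that do not move let the fingers close. It gives the time, the measured TCP pose, the force and the opening at its end, in the units of the state.
- get_obs(): the state, without advancing time (a new reading comes with each control period).
- grab_frame(name): name is "scene" or "top"; returns a dict with "img" (384x512x3 uint8, red, green, blue), "fx", "fy", "cx", "cy" (pixels), "eye" and "attitude" of the camera in the world. Camera axes: x right, y down, z forward; pixel columns grow to the right and rows downward; lengths in mm; the calibration is good to about 2 mm. A picture is of the moment at which its call begins. There is no depth.
- sign_off(): hands the job in, once; it reports no verdict.
Trained networks look in a picture, given as the dict that the camera call returned (one of the last four; its "shot" number tells which), for a name from the list of things; names that differ only in an ending like _2 or _b are one class to them, and where a whole thing is asked for, a point or a joint stands for the part that bears it (a point fixed in the world has none). Each returns a list of dicts, best first, with "p" (0 to 1); they miss things now and then, are a little off and sometimes report something else, mostly with a low value. They report only what shows in the picture. A call takes as long as a camera call.
- look_for(thing, picture): "extent" ([left, top, width, height] in pixels, round what is visible of it).
The state is a dict: "time": time; "q": joint angles; "qvel": joint speeds; "joint_efforts": joint torques, N m; "tcp_pos": TCP position; "tcp_rot": TCP orientation; "force": force on the tool from outside, world axes, zero at the start; "wrist_torque": the same for the moment, N m; "opening": finger opening in mm.
Only numpy, scipy, OpenCV 4.12 (cv2) and the standard library are available. Lean on these libraries where they do the work, as an engineer would, in place of code of your own. Each camera call takes 0.05 s, during which the arm holds its last target.

## Working session

There is one attempt and no reset: what is moved stays moved. The work goes in short steps, Python scripts to look and compute and a tool call to move; the robot and the scene stay as the last step left them, time stands still between calls to the robot, and variables do not carry over. Pictures are saved under pics/ and viewed, and the job is handed in when it is done.

Besides the shell and the picture viewer there is one more tool, called by a JSON object that holds its "name" and its "arguments", one argument or row to a line. servo_tool: Moves the arm, as the interface text tells. Its arguments: {"type":"object","properties":{"plan":{"type":"array"},"gripper":{"type":"number"}},"required":["plan"]}

```bash
mkdir -p pics; ls; cat > h.py <<'E'
import numpy as np,cv2
from workcell import get_obs, grab_frame, sign_off, look_for
def ray(c,u,v):
    A=np.array(c["attitude"]);d=A@np.array([(u-c["cx"])/c["fx"],(v-c["cy"])/c["fy"],1.]);return np.array(c["eye"]),d
def atz(c,u,v,z):
    e,d=ray(c,u,v);return e+d*(z-e[2])/d[2]
def proj(c,p):
    q=np.array(c["attitude"]).T@(np.array(p)-np.array(c["eye"]));return np.array([c["cx"]+c["fx"]*q[0]/q[2],c["cy"]+c["fy"]*q[1]/q[2]])
def save(c,n,s=1.5):
    cv2.imwrite(f"pics/{n}.png",cv2.resize(c["img"][:,:,::-1],None,fx=s,fy=s,interpolation=cv2.INTER_CUBIC))
def crop(c,n,u0,v0,w,h,s):
    cv2.imwrite(f"pics/{n}.png",cv2.resize(c["img"][v0:v0+h,u0:u0+w,::-1],None,fx=s,fy=s,interpolation=cv2.INTER_CUBIC))
E
python3 - <<'E'
from h import *
o=get_obs()
for k in o: print(k,np.round(o[k],3).tolist())
for n in("scene","top"):
    c=grab_frame(n);save(c,n+"0")
    print(n,{k:np.round(c[k],3).tolist() for k in c if k not in("img",)})
    for t in("blank_center","wide_notch","fixture","ring_mouth","nozzle","clamp_bolt"):
        try: print(t,look_for(t,c)[:2])
        except Exception as e: print(t,e)
E
```

```text
pics
time 0.0
q [-77.843, 28.165, 89.352, -0.001, 62.548, -6.053]
qvel [0.069, -0.006, 0.047, 0.061, 0.007, -0.032]
joint_efforts [0.003, -61.845, -26.159, 0.0, 0.004, 0.0]
tcp_pos [195.257, -593.471, 230.715]
tcp_rot [[-0.95, -0.0, 0.313], [-0.313, 0.001, -0.95], [-0.0, -1.0, -0.001]]
force [0.224, 0.42, 0.892]
wrist_torque [0.014, -0.002, -0.002]
opening 85.321
scene {'fx': 407.331, 'fy': 407.331, 'cx': 248.415, 'cy': 194.038, 'eye': [205.081, 522.98, 658.873], 'attitude': [[-0.888, -0.311, 0.34], [-0.46, 0.631, -0.625], [-0.02, -0.711, -0.703]], 'shot': 1}
blank_center [{'extent': [249.9, 150.4, 31.5, 44.3], 'p': 0.97}]
wide_notch [{'extent': [245.1, 153.5, 35.7, 35.2], 'p': 0.87}]
fixture [{'extent': [159.0, 231.4, 103.3, 89.6], 'p': 0.92}]
ring_mouth [{'extent': [175.7, 232.6, 63.0, 53.4], 'p': 0.86}]
nozzle [{'extent': [219.3, 188.0, 16.5, 19.9], 'p': 0.62}, {'extent': [246.2, 152.0, 35.8, 38.0], 'p': 0.58}]
clamp_bolt [{'extent': [258.3, 202.2, 13.2, 27.9], 'p': 0.7}]
top {'fx': 348.329, 'fy': 348.329, 'cx': 254.779, 'cy': 189.686, 'eye': [387.395, -11.203, 899.452], 'attitude': [[0.012, -0.989, 0.148], [-1.0, -0.007, 0.029], [-0.028, -0.148, -0.989]], 'shot': 2}
blank_center [{'extent': [298.5, 176.0, 31.7, 29.4], 'p': 0.89}]
wide_notch [{'extent': [300.0, 176.3, 29.8, 29.1], 'p': 0.57}]
fixture [{'extent': [167.3, 165.0, 67.3, 66.4], 'p': 0.8}]
ring_mouth [{'extent': [172.3, 174.2, 47.6, 48.2], 'p': 0.6}]
nozzle [{'extent': [258.9, 172.0, 7.3, 10.7], 'p': 0.5}]
clamp_bolt [{'extent': [165.7, 163.8, 67.4, 68.7], 'p': 0.56}, {'extent': [255.4, 207.4, 11.9, 16.5], 'p': 0.47}]
```

```bash
python3 - <<'E'
from h import *
c=grab_frame("scene");crop(c,"s1",140,130,180,200,3)
c=grab_frame("top");crop(c,"t1",150,140,200,110,4)
E
```

```text
(no output)
```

View pics/scene0.png

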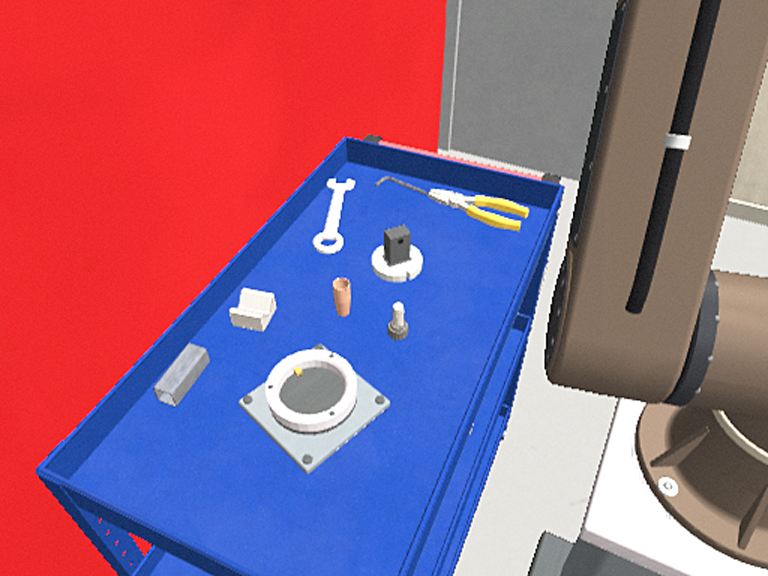

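View pics/top0.png

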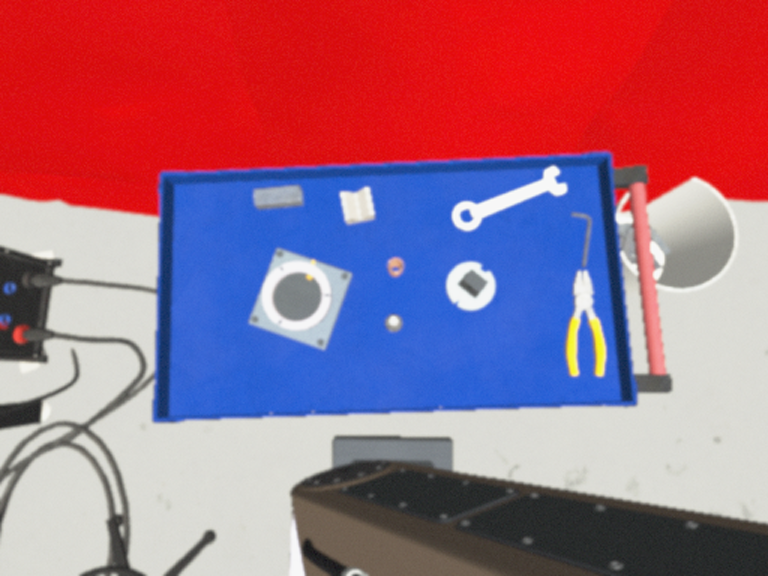

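View pics/s1.png

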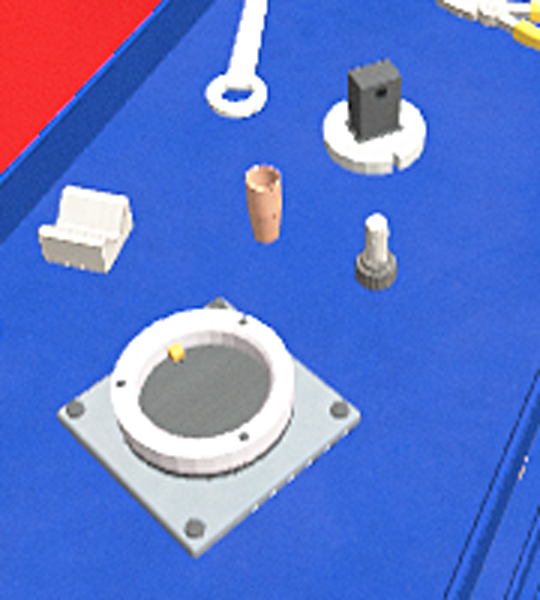

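View pics/t1.png

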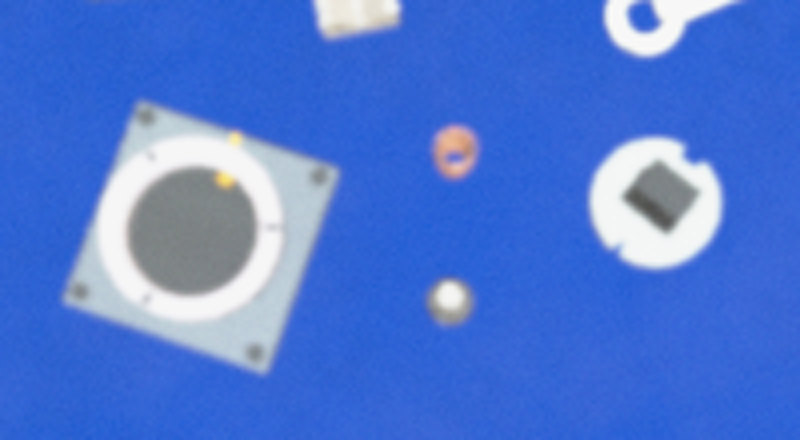

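The top view shows the ring at crop (190,228), with the brass key at (226,180) and the index mark at (235,138). The blank is at (656,203), its wide notch facing upper right at (690,160) and its narrow notch at (615,250). Next I fit geometric models to both silhouettes.

```bash
cat > fit.py <<'E'
from h import *
from scipy.optimize import minimize
SS=6
def circ(r,z,n=60): 
    t=np.linspace(0,2*np.pi,n,endpoint=False);return np.c_[r*np.cos(t),r*np.sin(t),0*t+z]
def box(a,b,z0,z1): return np.array([[i*a/2,j*b/2,z] for i in(-1,1) for j in(-1,1) for z in(z0,z1)])
def T(P,x,y,yaw,z=0):
    c,s=np.cos(yaw),np.sin(yaw);return np.c_[c*P[:,0]-s*P[:,1]+x,s*P[:,0]+c*P[:,1]+y,P[:,2]+z]
def raster(c,win,hulls):
    u0,v0,w,h=win;m=np.zeros((h*SS,w*SS),np.uint8)
    for P in hulls:
        q=np.array([proj(c,p) for p in P]);q=((q-[u0,v0]+.5)*SS)
        k=cv2.convexHull(np.round(q*16).astype(np.int32)); cv2.fillConvexPoly(m,k,255,shift=4)
    return cv2.resize(m,(w,h),interpolation=cv2.INTER_AREA)/255.
def soft(c,win):
    u0,v0,w,h=win;I=c["img"][v0:v0+h,u0:u0+w].astype(float)
    f=I[:,:,2]-I[:,:,0]  # blue minus red
    bg=np.percentile(f,97);bg=np.median(f[f>bg*.8]); return np.clip(1-f/(bg*0.97),0,1)
BL=[np.r_[circ(40,0),circ(40,14)],box(24,36,14,69)]
FX=[box(140,140,0,12),np.r_[circ(56,26),circ(56,46)]]
def fit(cs,wins,model,x0,z=0):
    S=[soft(c,w) for c,w in zip(cs,wins)]
    def f(p): 
        return sum(((cv2.GaussianBlur(raster(c,w,[T(P,p[0],p[1],p[2]/50,z) for P in model]),(0,0),.6)-s)**2).sum() for c,w,s in zip(cs,wins,S))
    r=minimize(f,[x0[0],x0[1],x0[2]*50],method="Nelder-Mead",options=dict(initial_simplex=np.array([x0[0],x0[1],x0[2]*50])+np.array([[0,0,0],[8,0,0],[0,8,0],[0,0,8]]),xatol=.05,fatol=.01))
    return r.x*[1,1,1/50],r.fun
E
python3 - <<'E'
from fit import *
s=grab_frame("scene");t=grab_frame("top")
wb={'s':(235,140,60,60),'t':(288,166,52,50)}
wf={'s':(150,222,120,105),'t':(160,158,80,80)}
b0=atz(t,150+656/4,140+203/4,14);f0=atz(t,150+203/4,140+236/4,12);print(b0,f0)
for nm,cs,k in(("both",(s,t),'st'),("scene",(s,),'s'),("top",(t,),'t')):
    print(nm,"blank",fit(cs,[wb[i] for i in k],BL,(b0[0],b0[1],-.67)),"fix",fit(cs,[wf[i] for i in k],FX,(f0[0],f0[1],-.31)))
for n,(u,v),z in(("key",(226,180),36),("mark",(235,138),12),("wide",(690,156),14),("narrow",(616,250),14)):
    print(n,atz(t,150+(u-1.5)/4,140+(v-1.5)/4,z))
print("key scene",atz(s,140+(177-1)/3,130+(351-1)/3,36))
for n,c in(("sc",s),("tc",t)): pass
crop(t,"t2",170,165,60,60,10);crop(s,"s2",160,222,100,80,8)
crop(t,"t3",290,168,50,48,10)
E
```

```text
[ 518.39201081 -136.72538994   14.        ] [494.98874919 153.97370364  12.        ]
both blank (array([ 519.14580082, -134.82138377,   -0.83904079]), np.float64(39.727620942079106)) fix (array([ 4.96525588e+02,  1.56808823e+02, -3.22700365e-01]), np.float64(148.0244692576254))
scene blank (array([ 518.35513461, -133.87130945,   -0.79897883]), np.float64(11.907916269069343)) fix (array([ 4.96100831e+02,  1.56648817e+02, -3.27101835e-01]), np.float64(104.47453214743932))
top blank (array([ 520.45292313, -135.41866661,   -0.64456   ]), np.float64(20.12495331520386)) fix (array([ 4.97485595e+02,  1.57068455e+02, -3.24706429e-01]), np.float64(36.543311135123616))
key [528.70806505 137.15176441  36.        ]
mark [560.38448605 136.28934062  12.        ]
wide [ 550.04600713 -157.93824997   14.        ]
narrow [ 488.89727571 -110.01264268   14.        ]
key scene [526.33789237 139.97183694  36.        ]
```

View pics/t2.png

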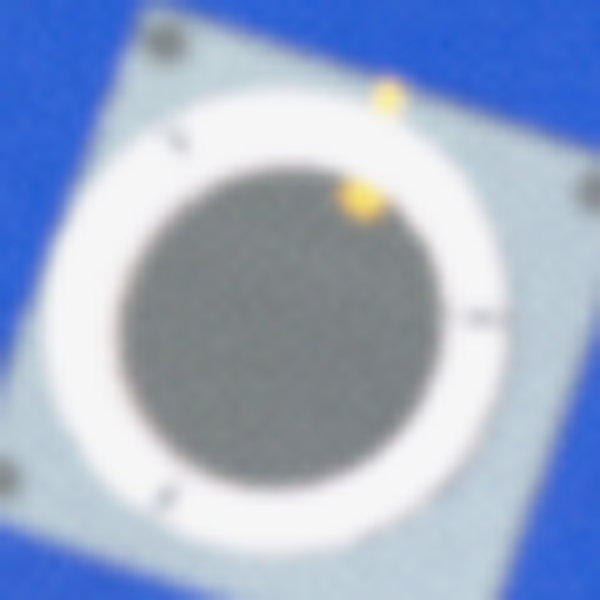

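View pics/t3.png

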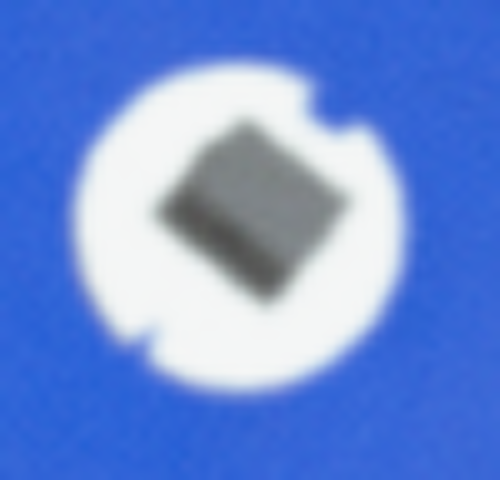

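View pics/s2.png

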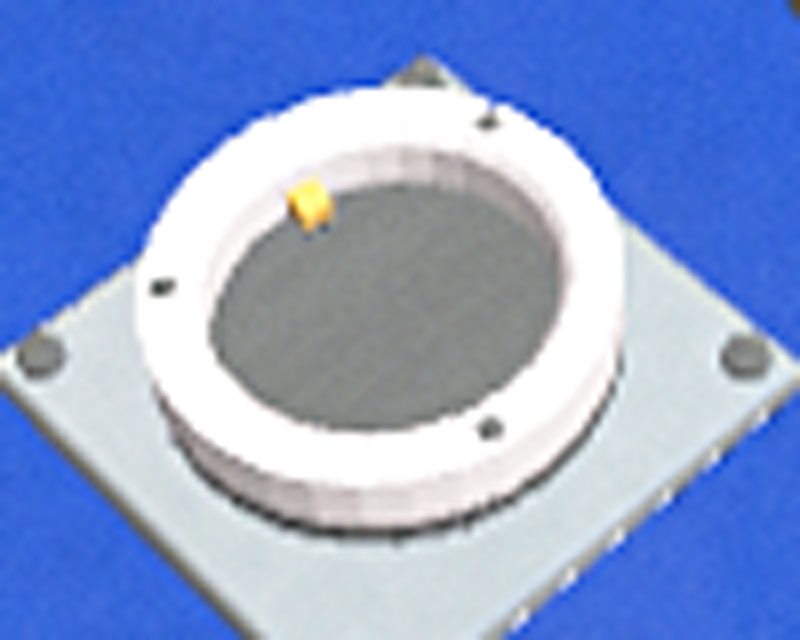

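{"name": "servo_tool", "arguments": {
  "plan": [
    [0,0,0,0,-0.15,0],
    [0,0,0,0,-0.15,0],
    [0,0,0,0,-0.15,0],
    [0,0,0,0,-0.144,0],
    [-4,0.55,-0.18,0,0,0],
    [-4,0.55,-0.18,0,0,0],
    [-4,0.55,-0.18,0,0,0],
    [-4,0.55,-0.18,0,0,0],
    [-4,0.55,-0.18,0,0,0],
    [-4,0.55,-0.18,0,0,0],
    [-4,0.55,-0.18,0,0,0],
    [-4,0.55,-0.18,0,0,0],
    [-4,0.55,-0.18,0,0,0],
    [-4,0.55,-0.18,0,0,0],
    [-4,0.55,-0.18,0,0,0],
    [-4,0.55,-0.18,0,0,0],
    [-4,0.55,-0.18,0,0,0],
    [-4,0.55,-0.18,0,0,0],
    [0,0,0,0,0,0],
    [0,0,0,0,0,0]
  ],
  "gripper": -1
}}

```text
time: 3.4
tcp_pos: [518.1, -135.8, 154.3]
tcp_rot: [[-0.612, -0.0, 0.791], [-0.791, -0.0, -0.612], [0.0, -1.0, 0.0]]
force: [-0.5, -0.3, 0.4]
opening: 85.0
```

{"name": "servo_tool", "arguments": {
  "plan": [
    [-0.14,2,0.05,0,0,0],
    [0,2,0,0,0,0],
    [0,2,0,0,0,0],
    [0,2,0,0,0,0],
    [0,2,0,0,0,0],
    [0,1.5,0,0,0,0],
    [0,0.8,0,0,0,0],
    [0,0,0,0,0,0],
    [0,0,0,0,0,0]
  ]
}}

```text
time: 4.53
tcp_pos: [519.8, -134.9, 31.8]
tcp_rot: [[-0.612, 0.001, 0.791], [-0.791, -0.0, -0.612], [-0.0, -1.0, 0.001]]
force: [0.2, -0.2, 0.1]
opening: 85.2
```

```bash
python3 - <<'E'
from h import *
c=grab_frame("scene");crop(c,"s3",200,90,140,130,5)
E
```

```text
(no output)
```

View pics/s3.png

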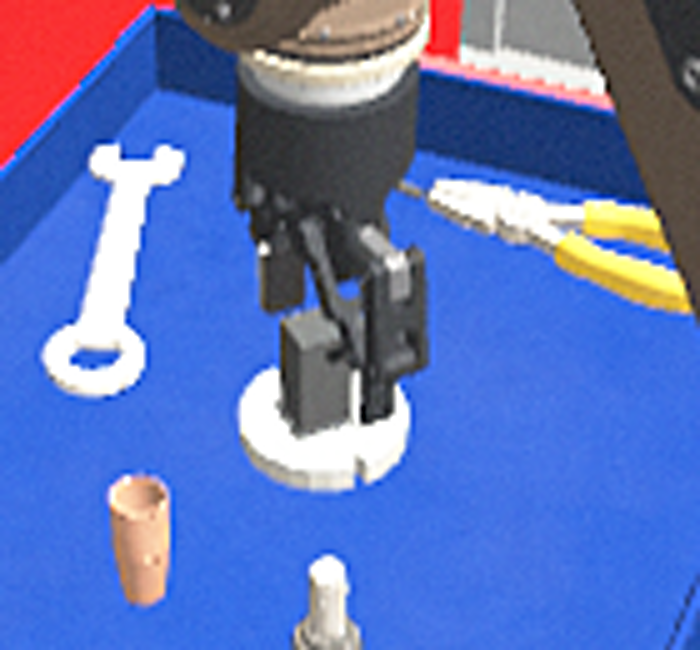

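The fingers straddle the post at crop (320,370), over the narrow faces as intended. I'll close the gripper.

{"name": "servo_tool", "arguments": {
  "plan": [
    [0,0,0,0,0,0],
    [0,0,0,0,0,0],
    [0,0,0,0,0,0],
    [0,0,0,0,0,0],
    [0,0,0,0,0,0],
    [0,0,0,0,0,0],
    [0,0,0,0,0,0],
    [0,0,0,0,0,0],
    [0,0,0,0,0,0],
    [0,0,0,0,0,0]
  ],
  "gripper": 1
}}

```text
time: 5.82
tcp_pos: [519.8, -134.8, 31.5]
tcp_rot: [[-0.612, 0.001, 0.791], [-0.791, -0.0, -0.612], [-0.0, -1.0, 0.001]]
force: [1.5, 0.1, 5.4]
opening: 23.5
```

{"name": "servo_tool", "arguments": {
  "plan": [
    [0,-1,0,0,0,0],
    [0,-2,0,0,0,0],
    [0,-2,0,0,0,0],
    [0,-2,0,0,0,0],
    [0,-2,0,0,0,0],
    [0,-2,0,0,0,0],
    [0,0,0,0,0,0],
    [0,0,0,0,0,0],
    [0,0,0,0,0,0],
    [0,0,0,0,0,0]
  ]
}}

```text
time: 7.08
tcp_pos: [519.3, -134.7, 140.7]
tcp_rot: [[-0.612, -0.001, 0.791], [-0.791, 0.0, -0.612], [0.0, -1.0, -0.001]]
force: [-0.0, 0.4, -3.1]
opening: 23.1
```

```bash
cat > bl.py <<'E'
from fit import *
# blank in hand: fit foot silhouette at given z ; report vs tcp
E
python3 - <<'E'
from fit import *
s=grab_frame("scene");t=grab_frame("top");o=get_obs()
print(o["force"],o["tcp_pos"],o["opening"])
crop(s,"s4",200,60,140,130,5);crop(t,"t4",270,150,80,80,7)
for c in(s,t): print([proj(c,(*o["tcp_pos"][:2],z)) for z in(o["tcp_pos"][2]-31.5,o["tcp_pos"][2]-17.5)])
E
```

```text
[-0.03003756  0.26280018 -3.20900568] [ 519.46240675 -134.73299453  140.90613002] 23.207352052076946
[array([264.19452983, 139.19876167]), array([264.23749723, 134.06014864])]
[array([318.97327092, 184.22132103]), array([319.93541576, 183.20108138])]
```

View pics/s4.png

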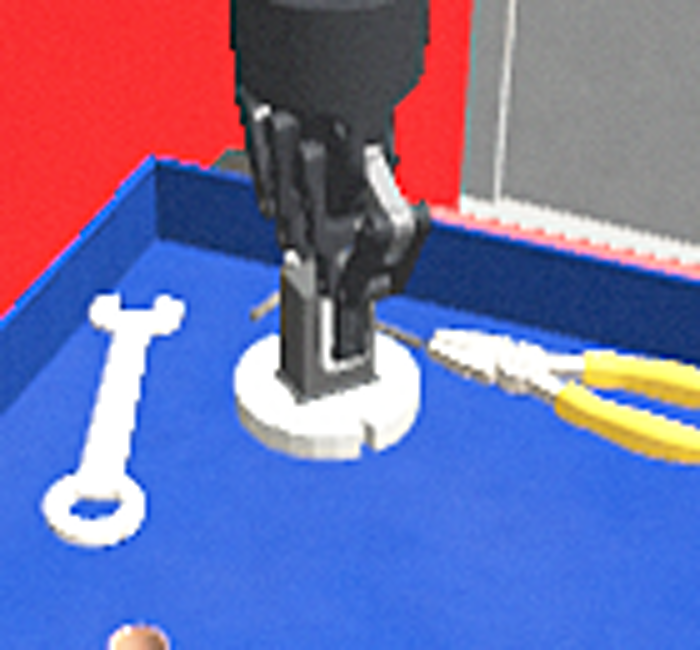

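View pics/t4.png

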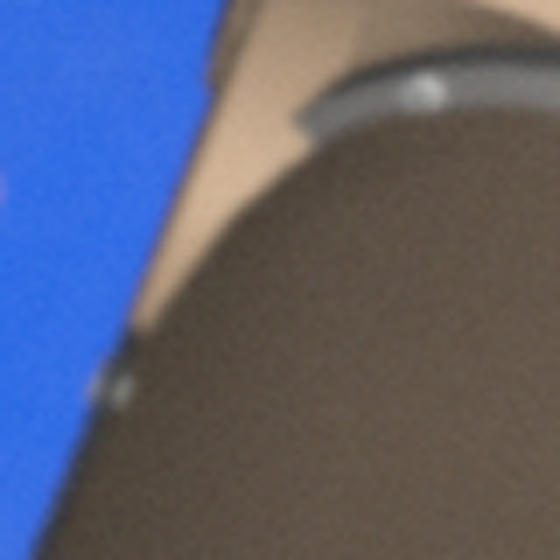

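```bash
cat > foot.py <<'E'
from fit import *
def footfit(c,win,z,x0):
    s=soft(c,win);u0,v0,w,h=win
    def f(p,z=z):
        P=circ(40,0,120);A=np.r_[circ(40,z),circ(40,z+14)]+[p[0],p[1],0]
        return ((cv2.GaussianBlur(raster(c,win,[A]),(0,0),.6)-s)**2).sum()
    r=minimize(f,x0,method="Nelder-Mead",options=dict(initial_simplex=np.array(x0)+np.array([[0,0],[6,0],[0,6]]),xatol=.05,fatol=.005))
    return r.x,r.fun,f(x0)
E
python3 - <<'E'
from foot import *
s=grab_frame("scene");o=get_obs();p=o["tcp_pos"]
# rows below post bottom edge only: v>= 60+365/5 
for v0 in(134,137,140):
  win=(242,v0,48,155-v0)
  for z in (p[2]-31.5,p[2]-30): print(v0,z,footfit(s,win,z,p[:2]))
E
```

```text
134 109.52533156306384 (array([ 516.99724916, -132.80209555]), np.float64(6.1617876907123454), np.float64(22.172766602425963))
134 111.02533156306384 (array([ 516.26359215, -131.05976932]), np.float64(5.941440190339176), np.float64(34.737722111373714))
137 109.52533156306384 (array([ 516.91749797, -132.7193959 ]), np.float64(5.628614185668779), np.float64(20.012319637784557))
137 111.02533156306384 (array([ 516.14882809, -131.13567351]), np.float64(5.481401247243975), np.float64(32.58077530404117))
140 109.52533156306384 (array([ 517.0626975 , -132.83471281]), np.float64(4.935806568541993), np.float64(17.400334015162183))
140 111.02533156306384 (array([ 516.25779847, -131.05406847]), np.float64(4.908150536066641), np.float64(29.947769278393096))
```

{"name": "servo_tool", "arguments": {
  "plan": [
    [-1.17,0,-0.95,0,0,0],
    [-2.17,0,-1.95,0,0,0],
    [-2.17,0,-1.95,0,0,0],
    [-2.17,0,-1.95,0,0,0],
    [-2.17,0,-1.95,0,0,0],
    [-2.17,0,-1.95,0,0,0],
    [-2.17,0,-1.95,0,0,0],
    [-2.17,0,-1.95,0,0,0],
    [-2.17,0,-1.95,0,0,0],
    [-2.17,0,-1.95,0,0,0],
    [-1,0,-1,0,0.04,0],
    [0,1,0,0,0,0],
    [0,1.5,0,0,0,0],
    [0,1.5,0,0,0,0],
    [0,1,0,0,0,0],
    [0,0,0,0,0,0],
    [0,0,0,0,0,0]
  ]
}}

```text
time: 9.35
tcp_pos: [498.5, 156.1, 91.4]
tcp_rot: [[-0.644, 0.0, 0.765], [-0.765, -0.0, -0.644], [-0.0, -1.0, 0.0]]
force: [-0.6, 0.5, -2.8]
opening: 23.3
```

```bash
python3 - <<'E'
from fit import *
s=grab_frame("scene");t=grab_frame("top");o=get_obs();p=o["tcp_pos"]
print(o["force"],p)
I=cv2.resize(s["img"][180:330,140:280,::-1],None,fx=5,fy=5,interpolation=cv2.INTER_CUBIC)
cv2.imwrite("pics/s5.png",I[:600])
J=I.copy()
def ell(P,col):
    q=np.array([proj(s,x) for x in P]);q=(q-[140,180]+.5)*5
    cv2.polylines(J,[np.round(q*16).astype(np.int32)],True,col,1,cv2.LINE_AA,4)
F=(496.5,156.8)
for r,z in((56,46),(45,46)): ell(circ(r,z)+[*F,0],(0,0,255))
ell(np.array([[70,70,12],[70,-70,12],[-70,-70,12],[-70,70,12]])@np.array([[np.cos(-.325),np.sin(-.325),0],[-np.sin(-.325),np.cos(-.325),0],[0,0,1]])+[*F,0],(255,0,255))
for z in(p[2]-31.5,p[2]-17.5): ell(circ(40,z)+[p[0],p[1],0],(0,160,0))
cv2.imwrite("pics/s5o.png",J[:600]);save(t,"t5",1)
E
```

```text
[ 0.02547134 -0.53556879 -2.55502066] [498.49435093 156.22633843  91.67701375]
```

View pics/s5.png

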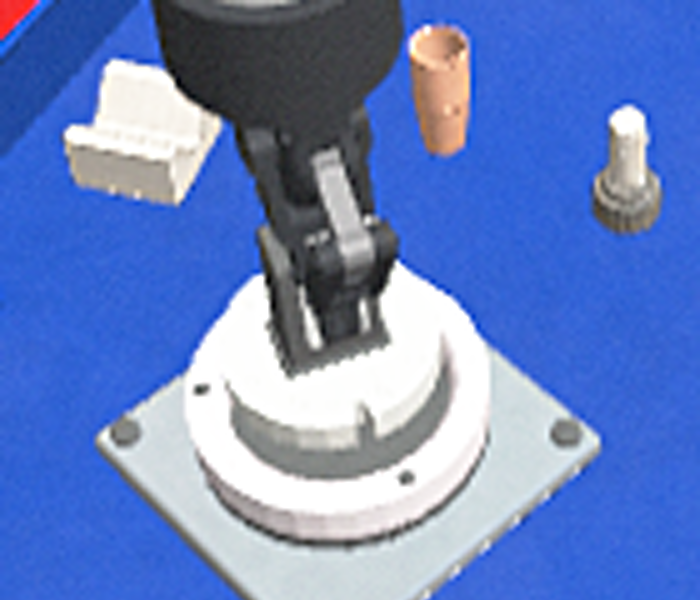

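View pics/s5o.png

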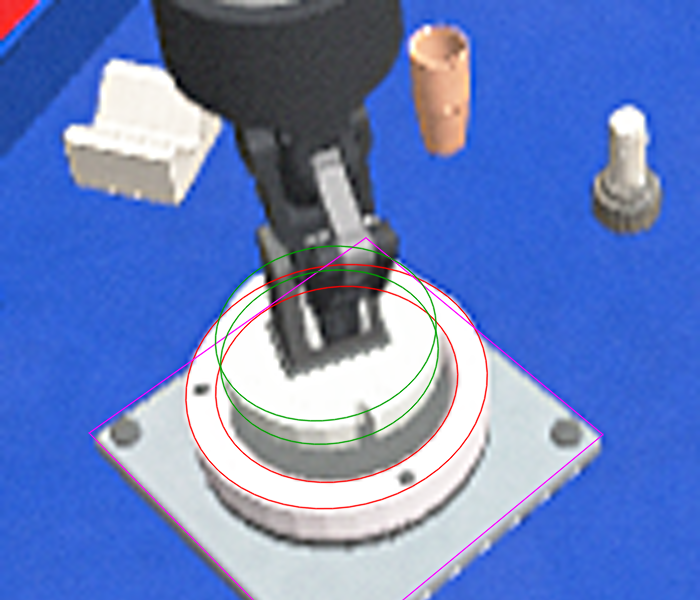

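View pics/t5.png

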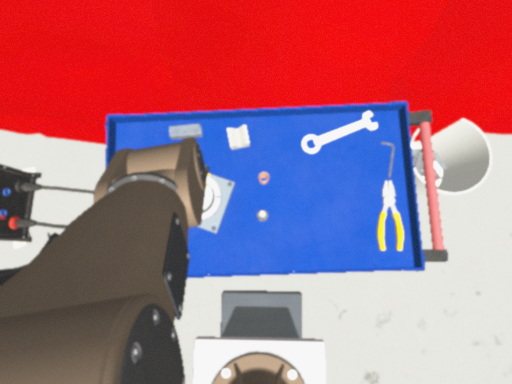

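{"name": "servo_tool", "arguments": {
  "plan": [
    [0.08,0,0.08,0,0,0],
    [0,0.5,0,0,0,0],
    [0,0.5,0,0,0,0],
    [0,0.2,0,0,0,0],
    [0,0,0,0,0,0],
    [0,0,0,0,0,0]
  ]
}}

```text
time: 10.2
tcp_pos: [498.4, 155.1, 79.3]
tcp_rot: [[-0.643, 0.0, 0.766], [-0.766, -0.0, -0.643], [0.0, -1.0, 0.0]]
force: [0.8, -0.2, -2.7]
opening: 23.6
```

{"name": "servo_tool", "arguments": {
  "plan": [
    [0,0.1,0,0,0,0],
    [0,0.1,0,0,0,0],
    [0,0.1,0,0,0,0],
    [0,0,0,0,0,0],
    [0,0,0,0,0,0]
  ]
}}

```text
time: 10.82
tcp_pos: [498.4, 155.1, 76.3]
tcp_rot: [[-0.643, 0.0, 0.765], [-0.765, -0.0, -0.643], [0.0, -1.0, 0.0]]
force: [-0.2, 0.2, -2.6]
opening: 23.8
```

{"name": "servo_tool", "arguments": {
  "plan": [
    [0,0.1,0,0,0,0],
    [0,0.1,0,0,0,0],
    [0,0.1,0,0,0,0],
    [0,0,0,0,0,0],
    [0,0,0,0,0,0]
  ]
}}

```text
time: 11.45
tcp_pos: [498.4, 155.1, 73.3]
tcp_rot: [[-0.643, -0.0, 0.765], [-0.765, -0.0, -0.643], [0.0, -1.0, 0.0]]
force: [-0.1, -0.2, -2.8]
opening: 23.4
```

{"name": "servo_tool", "arguments": {
  "plan": [
    [0,0.1,0,0,0,0],
    [0,0.1,0,0,0,0],
    [0,0,0,0,0,0],
    [0,0,0,0,0,0]
  ]
}}

```text
time: 11.95
tcp_pos: [498.4, 155.1, 71.3]
tcp_rot: [[-0.643, 0.0, 0.765], [-0.765, -0.0, -0.643], [0.0, -1.0, 0.0]]
force: [-0.8, 0.5, -2.7]
opening: 23.3
```

{"name": "servo_tool", "arguments": {
  "plan": [
    [0,0.1,0,0,0,0],
    [0,0.1,0,0,0,0],
    [0,0.1,0,0,0,0],
    [0,0,0,0,0,0],
    [0,0,0,0,0,0]
  ]
}}

```text
time: 12.58
tcp_pos: [498.4, 155.1, 68.3]
tcp_rot: [[-0.643, 0.0, 0.766], [-0.766, -0.0, -0.643], [0.0, -1.0, 0.0]]
force: [-0.4, -0.4, -2.9]
opening: 23.5
```

{"name": "servo_tool", "arguments": {
  "plan": [
    [0,0.05,0,0,0,0],
    [0,0,0,0,0,0],
    [0,0,0,0,0,0]
  ]
}}

```text
time: 12.95
tcp_pos: [498.4, 155.1, 67.8]
tcp_rot: [[-0.643, 0.0, 0.765], [-0.765, -0.0, -0.643], [0.0, -1.0, 0.0]]
force: [-0.3, -0.2, -3.8]
opening: 23.7
```

{"name": "servo_tool", "arguments": {
  "plan": [
    [0,0.04,0,0,0,0],
    [0,0,0,0,0,0],
    [0,0,0,0,0,0]
  ]
}}

```text
time: 13.32
tcp_pos: [498.4, 155.1, 67.5]
tcp_rot: [[-0.643, 0.0, 0.765], [-0.765, -0.0, -0.643], [-0.0, -1.0, 0.0]]
force: [-1.3, 0.2, -1.3]
opening: 23.5
```

{"name": "servo_tool", "arguments": {
  "plan": [
    [0,0.04,0,0,0,0],
    [0,0,0,0,0,0],
    [0,0,0,0,0,0]
  ]
}}

```text
time: 13.7
tcp_pos: [498.4, 155.1, 67.2]
tcp_rot: [[-0.643, 0.0, 0.765], [-0.765, -0.0, -0.643], [-0.0, -1.0, 0.0]]
force: [-2.1, 0.4, 4.4]
opening: 23.3
```

Contact came at exactly the key height (TCP about 67.3, underside about 36). Now I turn toward the key.

{"name": "servo_tool", "arguments": {
  "plan": [
    [0,0,0,0,-0.02,0],
    [0,0,0,0,-0.02,0],
    [0,0,0,0,0,0],
    [0,0,0,0,0,0]
  ]
}}

```text
time: 14.2
tcp_pos: [498.2, 154.9, 66.9]
tcp_rot: [[-0.612, -0.001, 0.791], [-0.791, -0.0, -0.612], [0.001, -1.0, -0.0]]
force: [-2.8, -2.9, 5.2]
opening: 23.3
```

{"name": "servo_tool", "arguments": {
  "plan": [
    [0,0,0,0,-0.02,0],
    [0,0,0,0,-0.02,0],
    [0,0,0,0,0,0],
    [0,0,0,0,0,0]
  ]
}}

```text
time: 14.7
tcp_pos: [498.4, 155.1, 67.0]
tcp_rot: [[-0.58, -0.0, 0.814], [-0.814, -0.0, -0.58], [0.0, -1.0, 0.0]]
force: [-3.2, -2.8, 4.6]
opening: 23.5
```

{"name": "servo_tool", "arguments": {
  "plan": [
    [0,0,0,0,-0.02,0],
    [0,0,0,0,0,0],
    [0,0,0,0,0,0]
  ]
}}

```text
time: 15.08
tcp_pos: [498.4, 155.1, 67.0]
tcp_rot: [[-0.564, 0.0, 0.826], [-0.826, -0.0, -0.564], [-0.0, -1.0, 0.0]]
force: [-2.4, -2.8, 4.5]
opening: 23.2
```

{"name": "servo_tool", "arguments": {
  "plan": [
    [0,0,0,0,-0.02,0],
    [0,0,0,0,0,0],
    [0,0,0,0,0,0]
  ]
}}

```text
time: 15.45
tcp_pos: [498.5, 155.2, 66.9]
tcp_rot: [[-0.547, 0.0, 0.837], [-0.837, 0.0, -0.547], [-0.0, -1.0, 0.0]]
force: [-1.4, -1.8, 0.8]
opening: 23.2
```

{"name": "servo_tool", "arguments": {
  "plan": [
    [0,0,0,0,-0.02,0],
    [0,0,0,0,0,0],
    [0,0,0,0,0,0]
  ]
}}

```text
time: 15.82
tcp_pos: [498.4, 155.2, 66.8]
tcp_rot: [[-0.53, 0.0, 0.848], [-0.848, 0.0, -0.53], [-0.0, -1.0, 0.0]]
force: [0.3, 1.0, -2.9]
opening: 22.9
```

{"name": "servo_tool", "arguments": {
  "plan": [
    [0,0,0,0,-0.02,0],
    [0,0,0,0,0,0],
    [0,0,0,0,0,0]
  ]
}}

```text
time: 16.2
tcp_pos: [498.4, 155.0, 66.9]
tcp_rot: [[-0.513, -0.0, 0.858], [-0.858, -0.0, -0.513], [0.0, -1.0, 0.0]]
force: [0.1, 0.2, -3.6]
opening: 23.4
```

Contact vanished at yaw of about -0.56, so the notch is over the key. I'll centre it slightly and lower the blank.

{"name": "servo_tool", "arguments": {
  "plan": [
    [0,0.1,0,0,-0.01,0],
    [0,0.1,0,0,0,0],
    [0,0,0,0,0,0],
    [0,0,0,0,0,0]
  ]
}}

```text
time: 16.7
tcp_pos: [498.4, 155.1, 64.9]
tcp_rot: [[-0.505, -0.0, 0.863], [-0.863, -0.0, -0.505], [0.0, -1.0, 0.0]]
force: [0.4, -0.4, -2.9]
opening: 23.3
```

{"name": "servo_tool", "arguments": {
  "plan": [
    [0,0.1,0,0,0,0],
    [0,0.1,0,0,0,0],
    [0,0.1,0,0,0,0],
    [0,0,0,0,0,0],
    [0,0,0,0,0,0]
  ]
}}

```text
time: 17.32
tcp_pos: [498.4, 155.1, 61.9]
tcp_rot: [[-0.505, -0.0, 0.863], [-0.863, -0.0, -0.505], [0.0, -1.0, 0.0]]
force: [-0.6, 0.4, -2.9]
opening: 23.5
```

{"name": "servo_tool", "arguments": {
  "plan": [
    [0,0.1,0,0,0,0],
    [0,0.05,0,0,0,0],
    [0,0,0,0,0,0],
    [0,0,0,0,0,0]
  ]
}}

```text
time: 17.82
tcp_pos: [498.4, 155.1, 60.5]
tcp_rot: [[-0.505, 0.0, 0.863], [-0.863, -0.0, -0.505], [0.0, -1.0, 0.0]]
force: [-0.6, 0.8, -2.8]
opening: 23.2
```

{"name": "servo_tool", "arguments": {
  "plan": [
    [0,0.1,0,0,0,0],
    [0,0.04,0,0,0,0],
    [0,0,0,0,0,0],
    [0,0,0,0,0,0]
  ]
}}

```text
time: 18.32
tcp_pos: [498.5, 155.1, 59.3]
tcp_rot: [[-0.505, 0.0, 0.863], [-0.863, -0.0, -0.505], [-0.0, -1.0, 0.0]]
force: [-1.1, 0.6, 5.0]
opening: 23.3
```

The floor was reached at TCP about 59.4, as predicted. Now the press.

{"name": "servo_tool", "arguments": {
  "plan": [
    [0,0.1,0,0,0,0],
    [0,0.1,0,0,0,0],
    [0,0,0,0,0,0]
  ]
}}

```text
time: 18.7
tcp_pos: [498.4, 155.1, 57.3]
tcp_rot: [[-0.505, 0.0, 0.863], [-0.863, -0.0, -0.505], [-0.0, -1.0, 0.0]]
force: [-1.8, 0.2, 8.8]
opening: 23.1
```

{"name": "servo_tool", "arguments": {
  "plan": [
    [0,0.1,0,0,0,0],
    [0,0.1,0,0,0,0],
    [0,0,0,0,0,0]
  ]
}}

```text
time: 19.08
tcp_pos: [498.4, 155.1, 55.5]
tcp_rot: [[-0.505, 0.0, 0.863], [-0.863, -0.0, -0.505], [-0.0, -1.0, 0.0]]
force: [-3.3, -1.1, 10.8]
opening: 23.4
```

{"name": "servo_tool", "arguments": {
  "plan": [
    [0,0.1,0,0,0,0],
    [0,0.08,0,0,0,0],
    [0,0,0,0,0,0],
    [0,0,0,0,0,0]
  ]
}}

```text
time: 19.58
tcp_pos: [498.5, 155.1, 53.9]
tcp_rot: [[-0.505, 0.001, 0.863], [-0.863, 0.0, -0.505], [-0.0, -1.0, 0.001]]
force: [-3.5, -1.4, 13.2]
opening: 23.4
```

```bash
python3 - <<'E'
from h import *
s=grab_frame("scene");crop(s,"s6",140,180,140,120,5)
o=get_obs();print(o["force"],o["tcp_pos"],o["wrist_torque"])
E
```

```text
[-3.93000166 -0.24010901 13.46449275] [498.43804817 155.11209032  53.91676007] [-0.10477322  0.65682514 -0.04729941]
```

View pics/s6.png

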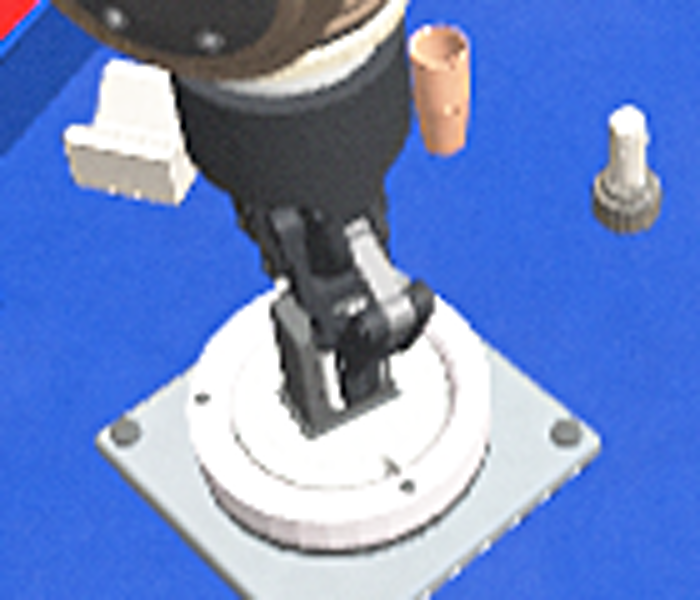

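The blank sits flush in the ring, and the nest has visibly sunk: the ring hole moved from row 478 to 486. I'll ease up and release.

{"name": "servo_tool", "arguments": {
  "plan": [
    [0,-0.15,0,0,0,0],
    [0,-0.15,0,0,0,0],
    [0,-0.15,0,0,0,0],
    [0,-0.08,0,0,0,0],
    [0,0,0,0,0,0],
    [0,0,0,0,0,0]
  ]
}}

```text
time: 20.38
tcp_pos: [498.4, 155.1, 58.8]
tcp_rot: [[-0.505, 0.0, 0.863], [-0.863, -0.0, -0.505], [-0.0, -1.0, 0.0]]
force: [-1.7, -0.6, 4.7]
opening: 23.3
```

{"name": "servo_tool", "arguments": {
  "plan": [
    [0,-0.04,0,0,0,0],
    [0,0,0,0,0,0],
    [0,0,0,0,0,0]
  ]
}}

```text
time: 20.75
tcp_pos: [498.4, 155.1, 59.1]
tcp_rot: [[-0.505, 0.0, 0.863], [-0.863, -0.0, -0.505], [-0.0, -1.0, 0.0]]
force: [-2.1, -1.1, 5.3]
opening: 23.3
```

{"name": "servo_tool", "arguments": {
  "plan": [
    [0,0,0,0,0,0],
    [0,0,0,0,0,0],
    [0,0,0,0,0,0],
    [0,0,0,0,0,0],
    [0,0,0,0,0,0],
    [0,0,0,0,0,0],
    [0,0,0,0,0,0],
    [0,0,0,0,0,0],
    [0,0,0,0,0,0],
    [0,0,0,0,0,0]
  ],
  "gripper": -1
}}

```text
time: 22.0
tcp_pos: [498.4, 155.1, 59.0]
tcp_rot: [[-0.505, 0.0, 0.863], [-0.863, -0.0, -0.505], [0.0, -1.0, 0.0]]
force: [-0.7, -0.2, 0.7]
opening: 85.5
```

{"name": "servo_tool", "arguments": {
  "plan": [
    [0,-0.5,0,0,0,0],
    [0,-1,0,0,0,0],
    [0,-2,0,0,0,0],
    [0,-2,0,0,0,0],
    [0,-2,0,0,0,0],
    [0,-3,0,0,0,0],
    [0,-3,0,0,0,0],
    [0,-3,0,0,0,0],
    [0,0,0,0,0,0],
    [0,0,0,0,0,0]
  ]
}}

```text
time: 23.25
tcp_pos: [498.0, 155.0, 223.9]
tcp_rot: [[-0.505, -0.0, 0.863], [-0.863, -0.0, -0.505], [0.0, -1.0, -0.0]]
force: [0.5, -0.0, 1.1]
opening: 85.2
```

```bash
python3 - <<'E'
from h import *
s=grab_frame("scene");crop(s,"s7",140,180,140,120,5)
E
```

```text
(no output)
```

View pics/s7.png

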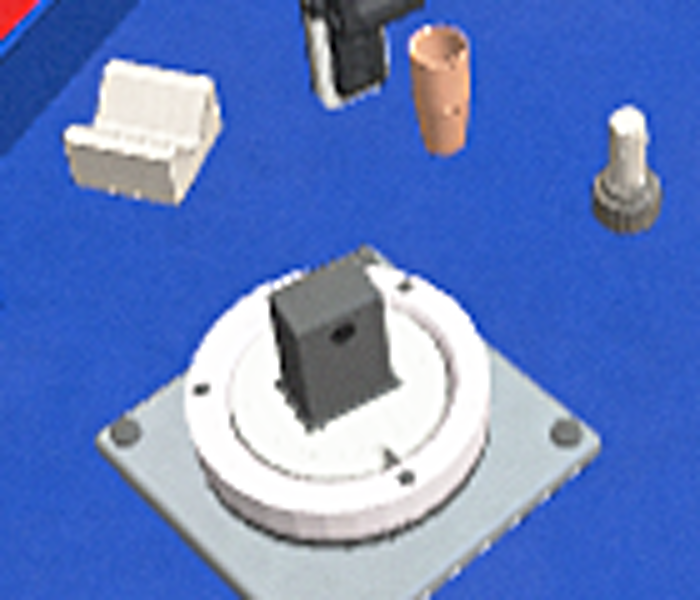

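The blank sits flush and level in the ring. The nest is back up (hole at row 478), and the nozzle and bolt are unmoved. One numeric check of height and level, then I hand in.

```bash
python3 - <<'E'
from fit import *
s=grab_frame("scene")
J=cv2.resize(s["img"][180:300,140:280,::-1],None,fx=5,fy=5,interpolation=cv2.INTER_CUBIC)
for z,col in((28,(0,200,0)),(36,(0,0,255))):
    for zz in(14,69):
        P=T(np.array([[12,18,zz],[12,-18,zz],[-12,-18,zz],[-12,18,zz]],float),496.5,156.8,-.53,z)
        q=(np.array([proj(s,x) for x in P])-[140,180]+.5)*5
        cv2.polylines(J,[np.round(q).astype(np.int32)],True,col,1,cv2.LINE_AA)
cv2.imwrite("pics/s8.png",J)
E
```

```text
(no output)
```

View pics/s8.png

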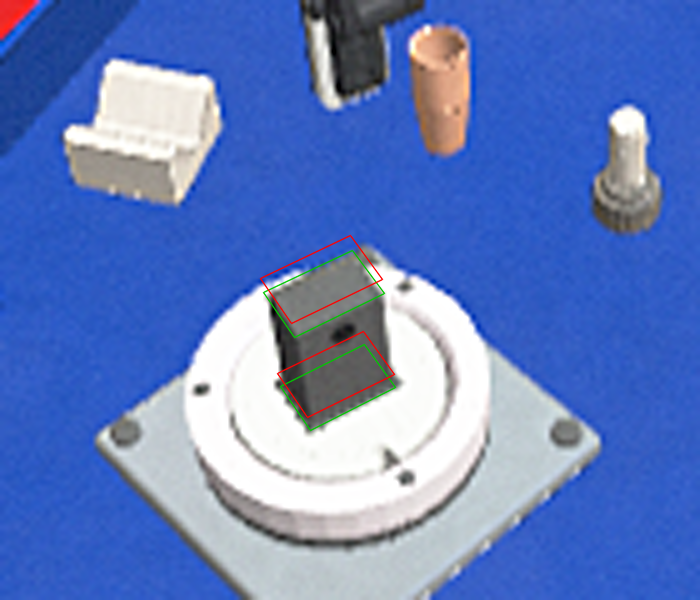

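The outline drawn for the fully-home height (green) matches both the top and the bottom of the post.

```bash
python3 -c "
from workcell import sign_off
print(sign_off())"
```

```text
the job is handed in; nothing more can be done
None
```

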